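Find the unlatched incubator lid and push it open

TASK

One of the four identical grey lids on the white incubator is unlatched. Press on the blue dot of one lid after another, without forcing the latched ones, until you find the lid that rocks, then push that lid open as far as it goes and leave it standing open. Do not pick anything up, and leave all the other things on the incubator and the bench where they are.

Things in the scene. Friction and masses are not known exactly. Their poses are not given: they have to be found in the camera images.
- station: Incubator: fixed white housing 170 (x) x 476 (y) x 90 mm high, turned up to 0.3 rad; origin under its centre, x away from the robot, y to its left. Flush in its top four grey lids 84 mm apart in a row along y (y = +126, +42, -42, -126 mm), each over an empty open chamber: mouth x -65 to +41 mm, 78 mm wide in y, floor 80 mm below the top.
- lid_a_press (a point): Blue dot on top of lid a (first from the left (+y end)), 90 mm above the bench when shut; moves with the lid. The lid is a plate 100 (station x) x 72 (station y) x 6 mm. It tips like a see-saw about a crosswise axis 50 mm beyond the dot (thin black line); it reaches 15 mm nearer the robot than the dot and 35 mm beyond the axis.
- lid_a (a joint): Tilt of lid a, rad: 0 = shut; grows as the robot-side end sinks into the chamber and the far end rises; stop at 1.1. Three lids, different ones each time, are held by hidden catches: they give about 3 mm at the dot at 20 N and spring back; the unlatched one turns with 1 to 2 N at the dot and stays at any tilt. Its sunken near half can be pushed on, away from the robot, from inside the chamber.
- lid_b_press (a point): Blue dot on top of lid b (second from the left), 90 mm above the bench when shut; moves with the lid. The lid is a plate 100 (station x) x 72 (station y) x 6 mm. It tips like a see-saw about a crosswise axis 50 mm beyond the dot (thin black line); it reaches 15 mm nearer the robot than the dot and 35 mm beyond the axis.
- lid_b (a joint): Tilt of lid b, rad: 0 = shut; grows as the robot-side end sinks into the chamber and the far end rises; stop at 1.1. Three lids, different ones each time, are held by hidden catches: they give about 3 mm at the dot at 20 N and spring back; the unlatched one turns with 1 to 2 N at the dot and stays at any tilt. Its sunken near half can be pushed on, away from the robot, from inside the chamber.
- lid_c_press (a point): Blue dot on top of lid c (third from the left), 90 mm above the bench when shut; moves with the lid. The lid is a plate 100 (station x) x 72 (station y) x 6 mm. It tips like a see-saw about a crosswise axis 50 mm beyond the dot (thin black line); it reaches 15 mm nearer the robot than the dot and 35 mm beyond the axis.
- lid_c (a joint): Tilt of lid c, rad: 0 = shut; grows as the robot-side end sinks into the chamber and the far end rises; stop at 1.1. Three lids, different ones each time, are held by hidden catches: they give about 3 mm at the dot at 20 N and spring back; the unlatched one turns with 1 to 2 N at the dot and stays at any tilt. Its sunken near half can be pushed on, away from the robot, from inside the chamber.
- lid_d_press (a point): Blue dot on top of lid d (last, at the right (-y) end), 90 mm above the bench when shut; moves with the lid. The lid is a plate 100 (station x) x 72 (station y) x 6 mm. It tips like a see-saw about a crosswise axis 50 mm beyond the dot (thin black line); it reaches 15 mm nearer the robot than the dot and 35 mm beyond the axis.
- lid_d (a joint): Tilt of lid d, rad: 0 = shut; grows as the robot-side end sinks into the chamber and the far end rises; stop at 1.1. Three lids, different ones each time, are held by hidden catches: they give about 3 mm at the dot at 20 N and spring back; the unlatched one turns with 1 to 2 N at the dot and stays at any tilt. Its sunken near half can be pushed on, away from the robot, from inside the chamber.
- dish: Small open glass dish, 54 mm across, 15 mm high, standing on the housing's top at its left end; origin under its centre. Leave it alone.
- marker: White and blue marker pen, 120 mm long, 14 mm thick, lying on the housing's top at its right end; origin under its middle. Leave it alone.
- vial: Clear vial with green cap, 22 mm across, 36 mm high, on the rear edge of the housing's top; origin under its centre. Leave it alone.
- bottle: Amber bottle with orange cap, 70 mm across, 145 mm high, on the bench left of the incubator; origin under its centre. Leave it alone.
- beaker: Clear plastic beaker, 84 mm across, 100 mm high, on the bench right of the incubator; origin under its centre. Leave it alone.
- rack: Orange rack of capped tubes, 110 x 70 mm, 53 mm high, on the bench left of the incubator; origin under its centre. Leave it alone.
- spatula: Black-handled spatula, 150 mm long, lying on the bench right of the incubator; origin at its underside. Leave it alone.

How it is judged:
By the outcome, as a careful person would: the job done as asked, in the order asked, and still so for the second after the job is handed in, with the robot touching nothing.
It also fails if it takes over 45 s, if anything falls off the work surface, if the arm or the gripper's body presses on something with over 40 N, if the wrist force passes 120 N, or if a joint passes its speed limit or range.

ROBOT

A 7-joint arm with a two-finger parallel gripper is mounted at the origin on the work surface. World frame = base frame: x ahead of the robot, y to its left, z up, the work surface at z = 0. Lengths are in m, angles in rad, forces in N, time in s.
With the tool pointing down it reaches from about 0.4 to 0.85 m from the base axis. Payload 10.4 kg.
Tool frame: the origin (TCP) lies midway between the tips of the shut fingers; the grasp point (between the pads) lies 19 mm behind it; x points along the fingers, z is the direction in which the jaws open and shut, and the axes are right-handed (so a half turn about x gives the same grasp; the last joint's range is limited). The gripper opens to 87 mm and grips with 3 to 60 N. Pads are 19 mm wide; open, the fingers measure 117 mm over their backs; the gripper's body (75 mm by 190 mm) begins 51 mm behind the grasp point.
Start: joints at [1.223, 0.332, -0.065, 1.46, 0.022, 1.35, -0.088], TCP at [0.199, -0.592, 0.201] pointing down, gripper open.
Joint ranges: [-2.6, 2.6], [-0.5, 2.12], [-1.47, 1.34], [0.16, 2.42], [-1.27, 4.41], [0.06, 2.06], [-2.6, 2.6]. Speed limits (rad/s): [2.22, 2.22, 2.79, 2.79, 3.14, 3.14, 3.14].

INTERFACE

Orientations are given as a rotation vector (axis times angle).
In Python, from rig import arm gives the robot as it stands.
- The arm moves only by the tool play_rows, never from a script. Its argument "plan" is a list of rows, each an object with "dp": the shift along the tool's x, y, z in m, a list of three; "turn": the turn about the tool's x in degrees; "gripper": the opening, from -1 (shut) to 1 (fully open). In form: [{"dp": [tx, ty, tz], "turn": turn, "gripper": gripper}, ...]. A call has 1 to 10 rows; each row is the pose to reach, as a shift and turn from the pose measured when the call began, along the tool's axes at that moment; what a row does not reach only later rows make up. A row lasts 1/10 s, in which the tool goes at most 50 mm and 8.59 degrees, less where a joint would pass 70% of its speed; a pose out of reach is approached as far as the arm can. A call with a gripper value outside its range is refused whole. The fingers move at their own pace and stop on an object; "newtons" is the grip in N (left out, the last holds). Time passes only in rows, so rows that repeat a pose let the fingers close. It gives the time, the measured TCP pose, the force and the opening at its end, in the units of the state.
- arm.observe(): the state, without advancing time (a new reading comes with each control period).
- arm.camera(name): name is "scene" or "top" or "wrist"; returns a dict with "image" (420x560x3 uint8, red, green, blue), "depth" (420x560 float32, m along the optical axis (not along the pixel's ray), 0 where there is no reading), "fx", "fy", "cx", "cy" (pixels), "world_to_cam" (4x4, takes a point from world to camera coordinates). Camera axes: x right, y down, z forward; pixel columns grow to the right and rows downward; lengths in m; the calibration is good to about 2 mm. A picture is of the moment at which its call begins.
- arm.hand_in(): hands the job in, once; it reports no verdict.
The state is a dict: "t": time; "joint_positions": joint angles; "joint_vel": joint speeds; "tau": joint torques, N m; "eef_pos": TCP position; "tcp_rot": TCP orientation; "contact_force": force on the tool from outside, world axes, zero at the start; "ft_torque": the same for the moment, N m; "width": finger opening in m.
Only numpy, scipy, OpenCV 4.12 (cv2) and the standard library are available. Lean on these libraries where they do the work, as an engineer would, in place of code of your own. Each camera call takes 0.05 s, during which the arm holds its last target.

## Working session

There is one attempt and no reset: what is moved stays moved. The work goes in short steps, Python scripts to look and compute and a tool call to move; the robot and the scene stay as the last step left them, time stands still between calls to the robot, and variables do not carry over. Pictures are saved under pics/ and viewed, and the job is handed in when it is done.

Besides the shell and the picture viewer there is one more tool, called as name([rows], argument=value, ...), one row to a line, values as JSON. play_rows: Moves the arm, as the interface text tells. Its arguments: {"type":"object","properties":{"plan":{"type":"array","items":{"type":"object","properties":{"dp":{"type":"array","items":{"type":"number"}},"turn":{"type":"number"},"gripper":{"type":"number"}}}},"newtons":{"type":"number"}},"required":["plan"]}

```bash
mkdir -p pics; ls; python3 - <<'E'
from rig import arm
import cv2,pickle
s=arm.observe(); print({k:(v if not hasattr(v,'round') else v.round(4) if hasattr(v,'shape') else v) for k,v in s.items()})
for n in("scene","top"):
    c=arm.camera(n); pickle.dump(c,open(f'{n}0.pkl','wb')); cv2.imwrite(f'pics/{n}0.png',c["image"][...,::-1]); print(n,c["fx"],c["world_to_cam"])
E
```

```text
pics
{'t': 0.0, 'joint_positions': array([ 1.2234,  0.3329, -0.0647,  1.461 ,  0.0217,  1.3499, -0.0885]), 'joint_vel': array([-0.0007,  0.0004, -0.0014, -0.0004, -0.0007, -0.0001, -0.0012]), 'tau': array([-3.00000e-04, -6.23268e+01,  2.47000e-02, -3.89909e+01,
       -6.13000e-02,  3.98000e-02,  1.00000e-04]), 'eef_pos': array([ 0.1993, -0.5919,  0.1997]), 'tcp_rot': array([ 0.9675,  1.3468, -0.9662]), 'contact_force': array([-0.6357, -0.3225, -0.061 ]), 'ft_torque': array([ 0.0012, -0.0068,  0.0244]), 'width': 0.08686579781534376}
scene 403.3552304073544 [[-0.67735615  0.73562819  0.00630985  0.35468806]
 [ 0.45966492  0.42991857 -0.777096   -0.19100603]
 [-0.57436644 -0.52347034 -0.62935045  1.4274181 ]
 [ 0.          0.          0.          1.        ]]
top 383.5121657088725 [[ 0.0248283  -0.99963438 -0.01070818 -0.01236019]
 [-0.99417698 -0.02356636 -0.10515114  0.53356641]
 [ 0.10486034  0.01325655 -0.9943986   1.00158036]
 [ 0.          0.          0.          1.        ]]
```

View pics/top0.png

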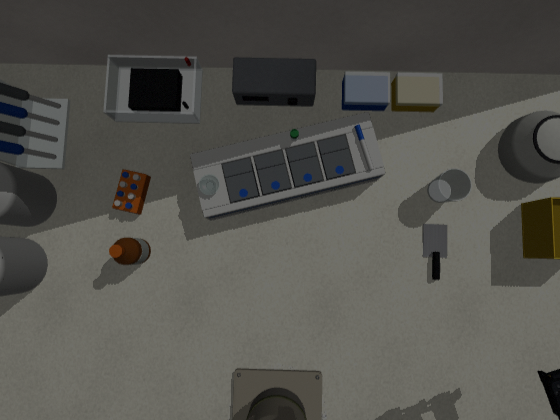

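View pics/scene0.png

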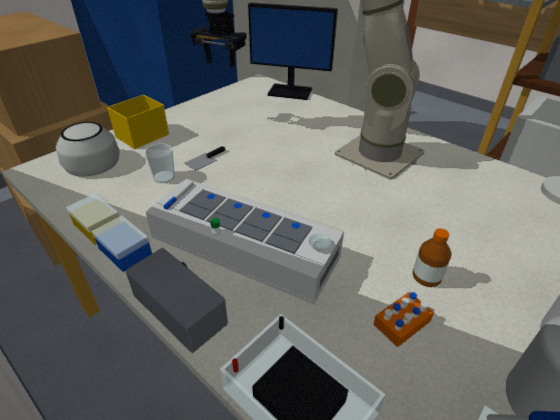

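The top view shows the blue dots near (243,192), (276,185), (308,177) and (340,170). The dish is at (208,186), the vial at (294,133), and the marker at about (365,145).

```bash
cat > h.py <<'E'
import numpy as np,cv2,pickle
def ray(c,u,v,z):
    T=np.array(c["world_to_cam"]);R=T[:3,:3];o=-R.T@T[:3,3]
    d=R.T@np.array([(u-c["cx"])/c["fx"],(v-c["cy"])/c["fy"],1]);return o+d*(z-o[2])/d[2]
def dots(c,box):
    h=cv2.cvtColor(c["image"],cv2.COLOR_RGB2HSV)
    m=cv2.inRange(h,(105,150,60),(130,255,255))
    n,l,st,ce=cv2.connectedComponentsWithStats(m)
    return [(ce[i],st[i,4],st[i,2:4]) for i in range(1,n) if st[i,4]>8 and box[0]<ce[i][0]<box[1] and box[2]<ce[i][1]<box[3]]
E
python3 - <<'E'
from h import *
from scipy.spatial.transform import Rotation as Ro
for n,b in(("top",(200,390,110,220)),("scene",(150,340,170,260))):
    c=pickle.load(open(n+'0.pkl','rb'))
    for d in dots(c,b):
        p=ray(c,*d[0],.09);u,v=d[0].round().astype(int);print(n,d[0].round(1),d[1],d[2],p.round(4),c["depth"][v,u])
print(Ro.from_rotvec([0.9675,1.3468,-0.9662]).as_matrix().round(3))
E
```

```text
top [359.5 131.8] 55 [ 8 15] [ 0.7374 -0.1958  0.09  ] 0.9733509
top [339.4 169.4] 54 [8 8] [ 0.6378 -0.1451  0.09  ] 0.9774975
top [307.5 177.1] 56 [8 9] [ 0.6159 -0.0642  0.09  ] 0.97654086
top [275.1 184.7] 57 [9 9] [0.5946 0.0176 0.09  ] 0.97290766
top [243.1 192.5] 57 [9 8] [0.5726 0.0984 0.09  ] 0.9736542
scene [210.6 195.9] 31 [8 5] [ 0.6364 -0.1474  0.09  ] 1.0784899
scene [169.4 202.7] 67 [12 12] [ 0.729  -0.2035  0.09  ] 1.0349764
scene [237.6 205.1] 35 [8 5] [ 0.6137 -0.0657  0.09  ] 1.0500736
scene [265.5 214.8] 38 [8 6] [0.5924 0.0152 0.09  ] 1.0233186
scene [295.6 225.1] 38 [8 6] [0.5701 0.0967 0.09  ] 0.99074656
[[-0.001  0.948  0.319]
 [ 0.001  0.319 -0.948]
 [-1.    -0.    -0.001]]
```

play_rows([
  {"dp":[0,0.28,-0.14],"turn":3.5,"gripper":-1},
  {"dp":[0,0.28,-0.14],"turn":3.5,"gripper":-1},
  {"dp":[0,0.28,-0.14],"turn":3.5,"gripper":-1},
  {"dp":[0,0.28,-0.14],"turn":3.5,"gripper":-1},
  {"dp":[0,0.28,-0.14],"turn":3.5,"gripper":-1},
  {"dp":[0,0.28,-0.14],"turn":3.5,"gripper":-1},
  {"dp":[0,0.28,-0.14],"turn":3.5,"gripper":-1},
  {"dp":[0,0.28,-0.14],"turn":3.5,"gripper":-1},
])

```text
t: 0.9
eef_pos: [0.4219, -0.3674, 0.1997]
tcp_rot: [1.01, 1.326, -1.008]
contact_force: [-0.3, -0.1, -0.9]
width: 0.0309
```

```bash
cat >> h.py <<'E'
from scipy.spatial.transform import Rotation as Ro
D={'d':(.637,-.146),'c':(.615,-.065),'b':(.5935,.0165),'a':(.5715,.0975)}
def go(s,p):
    R=Ro.from_rotvec(s["tcp_rot"]).as_matrix();y=R[:,1]
    print("eef",np.round(s["eef_pos"],4),"F",np.round(s["contact_force"],2),"yaw",round(float(np.arctan2(y[1],y[0])),4),"xdir",R[:,0].round(3),"dp",(R.T@(np.array(p)-s["eef_pos"])).round(4))
E
python3 - <<'E'
from h import *
from rig import arm
go(arm.observe(),(*D['d'],.13))
E
```

```text
eef [ 0.4219 -0.3674  0.1997] F [-0.31 -0.14 -0.88] yaw 0.2688 xdir [-0.     0.002 -1.   ] dp [ 0.0701  0.2662 -0.1562]
```

play_rows([
  {"dp":[0,0.266,-0.156],"turn":0.4,"gripper":-1},
  {"dp":[0,0.266,-0.156],"turn":0.4,"gripper":-1},
  {"dp":[0,0.266,-0.156],"turn":0.4,"gripper":-1},
  {"dp":[0,0.266,-0.156],"turn":0.4,"gripper":-1},
  {"dp":[0,0.266,-0.156],"turn":0.4,"gripper":-1},
  {"dp":[0,0.266,-0.156],"turn":0.4,"gripper":-1},
  {"dp":[0,0.266,-0.156],"turn":0.4,"gripper":-1},
  {"dp":[0.07,0.266,-0.156],"turn":0.4,"gripper":-1},
  {"dp":[0.07,0.266,-0.156],"turn":0.4,"gripper":-1},
  {"dp":[0.07,0.266,-0.156],"turn":0.4,"gripper":-1},
])

```text
t: 1.9
eef_pos: [0.634, -0.1483, 0.126]
tcp_rot: [1.015, 1.329, -1.019]
contact_force: [-0.8, -1.2, 1.0]
width: 0.0006
```

```bash
python3 - <<'E'
from h import *
from rig import arm
go(arm.observe(),(*D['d'],.093))
for n in("top","wrist","scene"):
    c=arm.camera(n); pickle.dump(c,open(f'{n}1.pkl','wb'));cv2.imwrite(f'pics/{n}1.png',c["image"][...,::-1])
t=[cv2.imread(f'pics/{n}1.png') for n in("wrist","scene")]
cv2.imwrite('pics/m1.png',np.hstack([cv2.resize(t[0],(400,300)),cv2.resize(t[1],(400,300))]))
print(arm.observe()["contact_force"])
E
```

```text
eef [ 0.634  -0.1483  0.126 ] F [-0.78 -1.22  0.99] yaw 0.2597 xdir [-0.007  0.002 -1.   ] dp [ 0.0329  0.0037 -0.0013]
[ 0.20465388  0.1656287  -0.21191743]
```

View pics/m1.png

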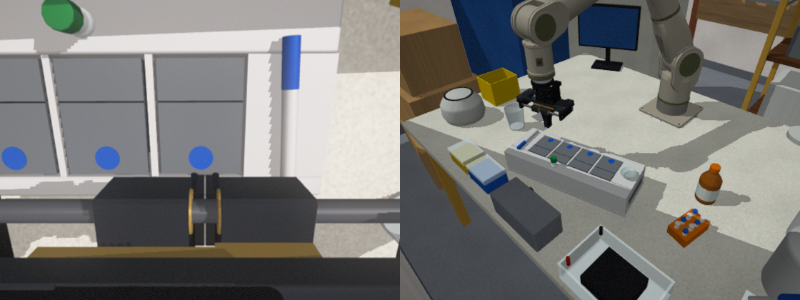

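The wrist view shows dot d straight ahead of the shut fingers, with the long side of the gripper along the row. I'm pressing d.

play_rows([
  {"dp":[0.02,0.003,0],"turn":0,"gripper":-1},
  {"dp":[0.03,0.003,0],"turn":0,"gripper":-1},
  {"dp":[0.034,0.003,0],"turn":0,"gripper":-1},
  {"dp":[0.036,0.003,0],"turn":0,"gripper":-1},
  {"dp":[0.037,0.003,0],"turn":0,"gripper":-1},
  {"dp":[0.037,0.003,0],"turn":0,"gripper":-1},
])

```text
t: 2.65
eef_pos: [0.6406, -0.1469, 0.0953]
tcp_rot: [1.017, 1.32, -1.013]
contact_force: [-0.6, -1.0, -0.2]
width: 0.0007
```

play_rows([
  {"dp":[0.003,-0.003,0],"turn":0,"gripper":-1},
  {"dp":[0.005,-0.003,0],"turn":0,"gripper":-1},
  {"dp":[0.006,-0.003,0],"turn":0,"gripper":-1},
  {"dp":[0.006,-0.003,0],"turn":0,"gripper":-1},
])

```text
t: 3.05
eef_pos: [0.6376, -0.1477, 0.0891]
tcp_rot: [1.017, 1.32, -1.014]
contact_force: [-0.5, 0.3, 0.4]
width: 0.0007
```

play_rows([
  {"dp":[0.001,0,0],"turn":0,"gripper":-1},
  {"dp":[0.002,0,0],"turn":0,"gripper":-1},
  {"dp":[0.002,0,0],"turn":0,"gripper":-1},
])

```text
t: 3.35
eef_pos: [0.6375, -0.1476, 0.0869]
tcp_rot: [1.017, 1.321, -1.014]
contact_force: [-1.3, -0.3, -0.4]
width: 0.0002
```

play_rows([
  {"dp":[0.001,0,0],"turn":0,"gripper":-1},
  {"dp":[0.002,0,0],"turn":0,"gripper":-1},
  {"dp":[0.002,0,0],"turn":0,"gripper":-1},
])

```text
t: 3.65
eef_pos: [0.6374, -0.1476, 0.0847]
tcp_rot: [1.017, 1.321, -1.014]
contact_force: [-0.5, 0.0, 0.0]
width: 0.0005
```

```bash
python3 - <<'E'
from h import *
from rig import arm
go(arm.observe(),(*D['d'],.093))
for n in("wrist","scene"):
    c=arm.camera(n); pickle.dump(c,open(f'{n}2.pkl','wb'));cv2.imwrite(f'pics/{n}2.png',c["image"][...,::-1])
t=[cv2.imread(f'pics/{n}2.png') for n in("wrist","scene")]
cv2.imwrite('pics/m2.png',np.hstack([cv2.resize(t[0],(400,300)),cv2.resize(t[1][150:300,120:320],(400,300))]))
go(arm.observe(),(*D['d'],.093))
E
```

```text
eef [ 0.6374 -0.1476  0.0847] F [-0.48  0.    0.03] yaw 0.2602 xdir [ 0.001  0.001 -1.   ] dp [-0.0083  0.     -0.0017]
eef [ 0.6375 -0.1477  0.0849] F [-0.49 -0.23 -0.12] yaw 0.2602 xdir [ 0.001  0.001 -1.   ] dp [-0.0081 -0.     -0.0017]
```

View pics/m2.png

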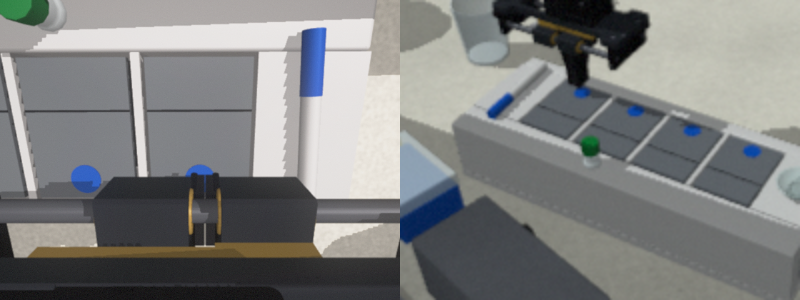

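```bash
cat >> h.py <<'E'
def lidtilt(c):
    """points in each lid's station frame: heights at sx offsets from dot"""
    T=np.array(c["world_to_cam"]);R=T[:3,:3];t=T[:3,3]
    d=c["depth"];v,u=np.nonzero(d>0);z=d[v,u]
    P=(np.stack([(u-c["cx"])/c["fx"]*z,(v-c["cy"])/c["fy"]*z,z],1)-t)@R
    for k,q in D.items():
        th=.262;e=P[:,:2]-np.array(q);sx=e@[np.cos(th),np.sin(th)];sy=e@[-np.sin(th),np.cos(th)]
        out=[]
        for x in(-10,0,10,20,30,40,55,65,75,82):
            m=(abs(sx-x/1e3)<.004)&(abs(sy)<.03)&(P[:,2]<.13)
            out.append((x,round(float(np.median(P[m,2])*1e3),1) if m.sum()>3 else None))
        print(k,out)
E
python3 - <<'E'
from h import *
for n in("top1","wrist1","wrist2","scene2"): print(n);lidtilt(pickle.load(open(n+'.pkl','rb')))
E
```

```text
top1
d [(-10, 89.2), (0, 87.2), (10, None), (20, None), (30, None), (40, None), (55, None), (65, 89.9), (75, 89.0), (82, 89.2)]
c [(-10, 89.8), (0, 89.3), (10, 89.9), (20, 89.7), (30, 89.7), (40, 89.6), (55, 89.7), (65, 89.3), (75, 89.6), (82, 89.6)]
b [(-10, 89.6), (0, 89.5), (10, 89.4), (20, 89.6), (30, 89.9), (40, 89.7), (55, 89.5), (65, 89.2), (75, 90.0), (82, 89.8)]
a [(-10, 89.5), (0, 89.6), (10, 89.3), (20, 89.5), (30, 89.4), (40, 89.5), (55, 90.0), (65, 89.4), (75, 89.6), (82, 90.0)]
wrist1
d [(-10, 90.0), (0, 90.1), (10, 90.0), (20, 89.9), (30, 89.9), (40, 89.9), (55, 89.9), (65, 89.9), (75, 89.9), (82, 90.0)]
c [(-10, 90.0), (0, 90.0), (10, 90.0), (20, 89.9), (30, 89.9), (40, 89.9), (55, 89.9), (65, 89.9), (75, 89.9), (82, 89.9)]
b [(-10, 90.0), (0, 90.2), (10, 90.0), (20, 89.9), (30, 89.8), (40, 89.9), (55, 89.9), (65, 89.9), (75, 89.9), (82, 89.9)]
a [(-10, None), (0, None), (10, None), (20, None), (30, None), (40, None), (55, None), (65, None), (75, None), (82, None)]
wrist2
d [(-10, None), (0, 90.0), (10, 90.4), (20, 90.0), (30, 89.9), (40, 90.0), (55, 89.9), (65, 90.0)
[... 194 characters left out ...]
9.8), (30, 89.8), (40, 89.9), (55, 89.4), (65, None), (75, None), (82, None)]
a [(-10, None), (0, None), (10, None), (20, None), (30, None), (40, None), (55, None), (65, None), (75, None), (82, None)]
scene2
d [(-10, 92.8), (0, 92.5), (10, 109.5), (20, 91.7), (30, 92.2), (40, 91.8), (55, 91.7), (65, 92.1), (75, 91.9), (82, 91.4)]
c [(-10, 92.0), (0, 92.0), (10, 92.3), (20, 92.0), (30, 92.1), (40, 92.1), (55, 91.8), (65, 91.8), (75, 91.8), (82, 91.4)]
b [(-10, 92.2), (0, 92.1), (10, 91.8), (20, 91.5), (30, 92.2), (40, 92.0), (55, 92.1), (65, 91.5), (75, 92.0), (82, 90.9)]
a [(-10, 91.9), (0, 92.4), (10, 91.5), (20, 91.5), (30, 91.9), (40, 91.7), (55, 91.9), (65, 91.6), (75, 91.9), (82, 91.1)]
```

```bash
python3 - <<'E'
from h import *
def pr(c,p):
    T=np.array(c["world_to_cam"]);q=T[:3,:3]@p+T[:3,3];return c["cx"]+c["fx"]*q[0]/q[2],c["cy"]+c["fy"]*q[1]/q[2],q[2]
p=np.array([.6375,-.1476,.0848])
for n,b in(("wrist2",(190,370,180,300)),("scene2",(180,240,150,220))):
    c=pickle.load(open(n+'.pkl','rb'));im=c["image"][...,::-1].copy()
    u,v,z=pr(c,p);print(n,u,v,z,[c["depth"][int(v)+k,int(u)] for k in(-12,-8,-4,0,4,8)])
    cv2.drawMarker(im,(int(u),int(v)),(0,0,255),0,7,1)
    print([(d[0].round(1),ray(c,*d[0],.09).round(4)) for d in dots(c,(0,560,0,420))])
    cv2.imwrite(f'pics/z_{n}.png',cv2.resize(im[b[2]:b[3],b[0]:b[1]],None,fx=4,fy=4,interpolation=0))
E
```

```text
wrist2 286.67578760087457 244.66439659421536 0.19626641210312967 [np.float32(0.18870361), np.float32(0.18946362), np.float32(0.19023514), np.float32(0.19103503), np.float32(0.16859132), np.float32(0.16300388)]
[(array([441.8,  83.1]), array([ 0.7358, -0.1964,  0.09  ])), (array([279.3, 238.6]), array([ 0.6417, -0.1425,  0.09  ])), (array([120. , 250.1]), array([ 0.6138, -0.0629,  0.09  ]))]
scene2 210.42363544211034 197.6247650317101 1.0851547916253867 [np.float32(1.0472144), np.float32(1.0518725), np.float32(1.0903082), np.float32(1.0725596), np.float32(1.0643328), np.float32(1.0490845)]
[(array([126.9,  49.5]), array([ 0.144 , -1.3839,  0.09  ])), (array([201.9,   9.3]), array([-0.6294, -1.7533,  0.09  ])), (array([294.6,  39. ]), array([-0.5667, -0.8926,  0.09  ])), (array([227. ,  77.4]), array([ 0.0455, -0.7467,  0.09  ])), (array([210.6, 195.9]), array([ 0.6364, -0.1474,  0.09  ])), (array([169.4, 202.7]), array([ 0.7291, -0.2033,  0.09  ])), (array([237.6, 205.1]), array([ 0.6137, -0.0657,  0.09  ])), (array([265.5, 214.8]), array([0.5923, 0.0151, 0.09  ])), (array([295.5, 225.1]), array([0.5701, 0.0964, 0.09  ])), (array([127.6, 256. ]), array([ 0.9076, -0.1112,  0.09  ])), (array([412.5, 295.4]), array([0.571 , 0.4139, 0.09  ])), (array([396.5, 306.8]), array([0.6188, 0.4044, 0.09  ])), (array([415.8, 310.5]), array([0.6006, 0.4369, 0.09  ])), (array([399.2, 322.9]), array([0.6488, 0.4275, 0.09  ])), (array([544.4, 415.5]), array([0.6457, 0.6848, 0.09  ]))]
```

View pics/z_wrist2.png

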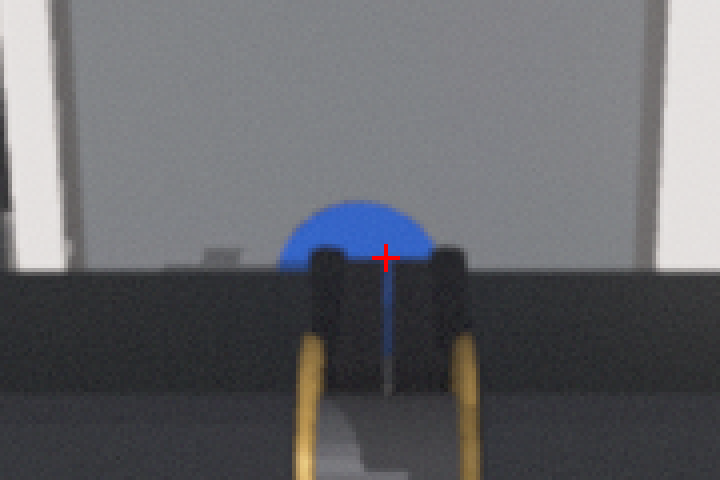

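View pics/z_scene2.png

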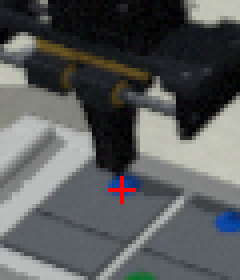

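```bash
python3 - <<'E'
from h import *
for n,b in(("wrist2",(265,310,235,285)),("scene2",(195,225,160,200))):
    c=pickle.load(open(n+'.pkl','rb'));T=np.array(c["world_to_cam"]);R=T[:3,:3];t=T[:3,3]
    for v in range(b[2],b[3],3):
        for u in (([281,285,290]) if n[0]=='w' else (206,209,212)):
            z=c["depth"][v,u];P=R.T@(np.array([(u-c["cx"])/c["fx"]*z,(v-c["cy"])/c["fy"]*z,z])-t)
            print(n[0],v,u,P.round(4),end=' ')
        print()
E
```

```text
w 235 281 [ 0.6441 -0.1428  0.0908] w 235 285 [ 0.6444 -0.1449  0.09  ] w 235 290 [ 0.6454 -0.1473  0.0909] 
w 238 281 [ 0.6422 -0.1433  0.0897] w 238 285 [ 0.6432 -0.1452  0.0913] w 238 290 [ 0.6438 -0.1477  0.0911] 
w 241 281 [ 0.6408 -0.1437  0.0903] w 241 285 [ 0.6411 -0.1457  0.0897] w 241 290 [ 0.6422 -0.1481  0.091 ] 
w 244 281 [ 0.6454 -0.1427  0.107 ] w 244 285 [ 0.6455 -0.1446  0.1059] w 244 290 [ 0.6466 -0.1468  0.1074] 
w 247 281 [ 0.645  -0.1429  0.1099] w 247 285 [ 0.6456 -0.1446  0.1101] w 247 290 [ 0.6462 -0.1469  0.1102] 
w 250 281 [ 0.6449 -0.1429  0.1134] w 250 285 [ 0.6457 -0.1446  0.1141] w 250 290 [ 0.6463 -0.1468  0.114 ] 
w 253 281 [ 0.6448 -0.143   0.1166] w 253 285 [ 0.6458 -0.1446  0.1179] w 253 290 [ 0.6462 -0.1468  0.1174] 
w 256 281 [ 0.6451 -0.143   0.1208] w 256 285 [ 0.6453 -0.1448  0.1201] w 256 290 [ 0.6465 -0.1467  0.1216] 
w 259 281 [ 0.6451 -0.1431  0.124 ] w 259 285 [ 0.6452 -0.1448  0.1232] w 259 290 [ 0.6461 -0.1468  0.1239] 
w 262 281 [ 0.6452 -0.1431  0.1274] w 262 285 [ 0.6456 -0.1447  0.1272] w 262 290 [ 0.646  -0.1468  0.127 ] 
w 265 281 
[... 1577 characters left out ...]
1  0.1489] s 181 212 [ 0.6341 -0.1363  0.1431] 
s 184 206 [ 0.6454 -0.1483  0.1336] s 184 209 [ 0.6462 -0.1341  0.141 ] s 184 212 [ 0.6322 -0.1404  0.1306] 
s 187 206 [ 0.646  -0.1492  0.1238] s 187 209 [ 0.6434 -0.1396  0.1272] s 187 212 [ 0.6302 -0.1448  0.1176] 
s 190 206 [ 0.6464 -0.1504  0.1137] s 190 209 [ 0.6462 -0.1374  0.1201] s 190 212 [ 0.6349 -0.1399  0.1128] 
s 193 206 [ 0.637  -0.1658  0.0907] s 193 209 [ 0.6462 -0.1391  0.1095] s 193 212 [ 0.6269 -0.1526  0.092 ] 
s 196 206 [ 0.6486 -0.1509  0.0947] s 196 209 [ 0.6415 -0.1475  0.0926] s 196 212 [ 0.6376 -0.1394  0.0946] 
s 199 206 [ 0.6544 -0.1445  0.0913] s 199 209 [ 0.6498 -0.1375  0.0924] s 199 212 [ 0.6435 -0.1329  0.0913]
```

The wrist depth puts the fingertips at z≈0.106 while the TCP reads 0.085. So the tips end about 20 mm behind the TCP and lid d hasn't been touched yet. I'll check how low the gripper block hangs, then continue down.

```bash
python3 - <<'E'
from h import *
c=pickle.load(open("wrist2.pkl",'rb'));T=np.array(c["world_to_cam"]);R=T[:3,:3];t=T[:3,3]
for u in (150,200,240,330,400,430,500):
  for v in (246,250,254,265,285,300):
    z=c["depth"][v,u];P=R.T@(np.array([(u-c["cx"])/c["fx"]*z,(v-c["cy"])/c["fy"]*z,z])-t);print(u,v,P.round(3),end=' ')
  print()
E
```

```text
150 246 [ 0.62  -0.078  0.089] 150 250 [ 0.618 -0.079  0.091] 150 254 [ 0.616 -0.079  0.09 ] 150 265 [ 0.665 -0.108  0.193] 150 285 [ 0.665 -0.111  0.201] 150 300 [ 0.661 -0.112  0.2  ] 
200 246 [ 0.627 -0.103  0.091] 200 250 [ 0.668 -0.117  0.184] 200 254 [ 0.667 -0.118  0.186] 200 265 [ 0.668 -0.119  0.192] 200 285 [ 0.668 -0.121  0.201] 200 300 [ 0.664 -0.122  0.201] 
240 246 [ 0.632 -0.124  0.09 ] 240 250 [ 0.67  -0.127  0.183] 240 254 [ 0.669 -0.127  0.185] 240 265 [ 0.67  -0.128  0.193] 240 285 [ 0.669 -0.129  0.2  ] 240 300 [ 0.666 -0.13   0.2  ] 
330 246 [ 0.645 -0.169  0.09 ] 330 250 [ 0.676 -0.149  0.183] 330 254 [ 0.676 -0.148  0.186] 330 265 [ 0.675 -0.148  0.192] 330 285 [ 0.674 -0.147  0.2  ] 330 300 [ 0.671 -0.148  0.2  ] 
400 246 [ 0.654 -0.205  0.09 ] 400 250 [ 0.68  -0.166  0.184] 400 254 [ 0.68  -0.165  0.186] 400 265 [ 0.68  -0.163  0.193] 400 285 [ 0.678 -0.161  0.2  ] 400 300 [ 0.675 -0.162  0.201] 
430 246 [ 0.662 -0.213  0.103] 430 250 [ 0.659 -0.214  0.102] 430 254 [ 0.657 -0.215  0.102] 430 265 [ 0.681 -0.17   0.192] 430 285 [ 0.68  -0.167  0.201] 430 300 [ 0.677 -0.168  0.202] 
500 246 [ 0.648 -0.319  0.   ] 500 250 [ 0.645 -0.32   0.   ] 500 254 [ 0.642 -0.321  0.001] 500 265 [ 0.633 -0.326 -0.   ] 500 285 [ 0.68  -0.189  0.191] 500 300 [ 0.678 -0.187  0.195]
```

play_rows([
  {"dp":[0.005,0,0],"turn":0,"gripper":-1},
  {"dp":[0.01,0,0],"turn":0,"gripper":-1},
  {"dp":[0.01,0,0],"turn":0,"gripper":-1},
  {"dp":[0.01,0,0],"turn":0,"gripper":-1},
])

```text
t: 4.15
eef_pos: [0.6373, -0.1476, 0.0746]
tcp_rot: [1.017, 1.321, -1.014]
contact_force: [-0.5, 0.3, 0.8]
width: 0.0007
```

play_rows([
  {"dp":[0.001,0,0],"turn":0,"gripper":-1},
  {"dp":[0.003,0,0],"turn":0,"gripper":-1},
  {"dp":[0.003,0,0],"turn":0,"gripper":-1},
])

```text
t: 4.45
eef_pos: [0.6372, -0.1476, 0.0713]
tcp_rot: [1.017, 1.322, -1.014]
contact_force: [-0.9, -0.4, 0.6]
width: 0.0006
```

play_rows([
  {"dp":[0.001,0,0],"turn":0,"gripper":-1},
  {"dp":[0.002,0,0],"turn":0,"gripper":-1},
  {"dp":[0.002,0,0],"turn":0,"gripper":-1},
])

```text
t: 4.75
eef_pos: [0.6371, -0.1476, 0.0691]
tcp_rot: [1.017, 1.322, -1.014]
contact_force: [-0.2, -0.3, -0.2]
width: 0.0005
```

play_rows([
  {"dp":[0.001,0,0],"turn":0,"gripper":-1},
  {"dp":[0.002,0,0],"turn":0,"gripper":-1},
  {"dp":[0.002,0,0],"turn":0,"gripper":-1},
])

```text
t: 5.05
eef_pos: [0.6372, -0.1476, 0.0678]
tcp_rot: [1.017, 1.321, -1.014]
contact_force: [-2.1, 0.4, 5.5]
width: 0.0003
```

```bash
cat >> h.py <<'E'
def look(arm,tag):
    c=arm.camera("wrist");pickle.dump(c,open(f'wrist{tag}.pkl','wb'));cv2.imwrite(f'pics/wrist{tag}.png',c["image"][...,::-1])
    lidtilt(c);T=np.array(c["world_to_cam"]);R=T[:3,:3];t=T[:3,3];o=[]
    for v in range(228,262,2):
        z=c["depth"][v,281];P=R.T@(np.array([(281-c["cx"])/c["fx"]*z,(v-c["cy"])/c["fy"]*z,z])-t);o.append((v,*P[[0,2]].round(4)))
    print(*o)
E
python3 - <<'E'
from h import *
from rig import arm
look(arm,3); go(arm.observe(),(*D['d'],.06))
E
```

```text
d [(-10, None), (0, 101.5), (10, 90.0), (20, 89.5), (30, 89.6), (40, 89.8), (55, 90.0), (65, 90.2), (75, 90.4), (82, 90.5)]
c [(-10, 90.0), (0, 90.2), (10, 90.0), (20, 89.9), (30, 89.9), (40, 89.9), (55, 89.9), (65, 89.9), (75, 89.9), (82, 89.9)]
b [(-10, None), (0, None), (10, None), (20, None), (30, None), (40, None), (55, None), (65, None), (75, None), (82, None)]
a [(-10, None), (0, None), (10, None), (20, None), (30, None), (40, None), (55, None), (65, None), (75, None), (82, None)]
(228, np.float64(0.6527), np.float64(0.0894)) (230, np.float64(0.6516), np.float64(0.089)) (232, np.float64(0.6508), np.float64(0.0893)) (234, np.float64(0.65), np.float64(0.0898)) (236, np.float64(0.6487), np.float64(0.0889)) (238, np.float64(0.6476), np.float64(0.0885)) (240, np.float64(0.6472), np.float64(0.0902)) (242, np.float64(0.6464), np.float64(0.0906)) (244, np.float64(0.6449), np.float64(0.0894)) (246, np.float64(0.6449), np.float64(0.0918)) (248, np.float64(0.6447), np.float64(0.0939)) (250, np.float64(0.6449), np.float64(0.0968)) (252, np.float64(0.6455), np.float64(0.1007)) (254, np.float64(0.6451), np.float64(0.1018)) (256, np.float64(0.645), np.float64(0.104)) (258, np.float64(0.6446), np.float64(0.1051)) (260, np.float64(0.6448), np.float64(0.1079))
eef [ 0.6372 -0.1476  0.0678] F [-3.14  0.2   6.64] yaw 0.2602 xdir [ 0.001  0.001 -1.   ] dp [ 0.0078  0.0002 -0.0016]
```

Contact on d came at TCP z≈0.069, with 6.6 N for about 1 mm of give. That's the stiffness of a catch, so d is latched. Lifting off and going to c.

play_rows([
  {"dp":[-0.03,0,0],"turn":0,"gripper":-1},
  {"dp":[-0.03,0,-0.042],"turn":0,"gripper":-1},
  {"dp":[-0.03,0,-0.084],"turn":0,"gripper":-1},
  {"dp":[-0.03,0,-0.084],"turn":0,"gripper":-1},
  {"dp":[-0.03,0,-0.084],"turn":0,"gripper":-1},
  {"dp":[-0.015,0,-0.084],"turn":0,"gripper":-1},
  {"dp":[-0.007,0,-0.084],"turn":0,"gripper":-1},
  {"dp":[-0.004,0,-0.084],"turn":0,"gripper":-1},
  {"dp":[-0.004,0,-0.084],"turn":0,"gripper":-1},
])

```text
t: 6.0
eef_pos: [0.615, -0.067, 0.0707]
tcp_rot: [1.017, 1.323, -1.016]
contact_force: [0.8, -0.2, 0.1]
width: 0.0001
```

play_rows([
  {"dp":[0.001,0,0],"turn":0,"gripper":-1},
  {"dp":[0.002,0,0],"turn":0,"gripper":-1},
  {"dp":[0.002,0,0],"turn":0,"gripper":-1},
])

```text
t: 6.3
eef_pos: [0.6151, -0.0671, 0.0687]
tcp_rot: [1.017, 1.322, -1.016]
contact_force: [-0.2, -0.5, 0.4]
width: 0.0004
```

play_rows([
  {"dp":[0.001,0,0],"turn":0,"gripper":-1},
  {"dp":[0.002,0,0],"turn":0,"gripper":-1},
  {"dp":[0.002,0,0],"turn":0,"gripper":-1},
])

```text
t: 6.6
eef_pos: [0.6152, -0.0671, 0.0676]
tcp_rot: [1.017, 1.322, -1.016]
contact_force: [-3.6, -0.1, 7.0]
width: 0.0003
```

c is latched as well: 7 N at about 1 mm. Next is b.

play_rows([
  {"dp":[-0.03,0,0],"turn":0,"gripper":-1},
  {"dp":[-0.03,0,-0.042],"turn":0,"gripper":-1},
  {"dp":[-0.03,0,-0.085],"turn":0,"gripper":-1},
  {"dp":[-0.03,0,-0.085],"turn":0,"gripper":-1},
  {"dp":[-0.03,0,-0.085],"turn":0,"gripper":-1},
  {"dp":[-0.015,0,-0.085],"turn":0,"gripper":-1},
  {"dp":[-0.007,0,-0.085],"turn":0,"gripper":-1},
  {"dp":[-0.004,0,-0.085],"turn":0,"gripper":-1},
  {"dp":[-0.004,0,-0.085],"turn":0,"gripper":-1},
])

```text
t: 7.5
eef_pos: [0.593, 0.0145, 0.0706]
tcp_rot: [1.017, 1.323, -1.017]
contact_force: [-0.1, 1.3, 0.0]
width: 0.0005
```

play_rows([
  {"dp":[0.001,0,0],"turn":0,"gripper":-1},
  {"dp":[0.003,0,0],"turn":0,"gripper":-1},
  {"dp":[0.003,0,0],"turn":0,"gripper":-1},
])

```text
t: 7.8
eef_pos: [0.5932, 0.0142, 0.068]
tcp_rot: [1.017, 1.322, -1.017]
contact_force: [-1.8, -0.9, 3.8]
width: 0.0005
```

play_rows([
  {"dp":[0.001,0,0],"turn":0,"gripper":-1},
  {"dp":[0.001,0,0],"turn":0,"gripper":-1},
  {"dp":[0.001,0,0],"turn":0,"gripper":-1},
])

```text
t: 8.1
eef_pos: [0.5933, 0.0141, 0.0677]
tcp_rot: [1.017, 1.322, -1.017]
contact_force: [-3.7, 0.1, 6.3]
width: 0.0009
```

b is latched too: 6 N at about 1 mm. Going to a.

play_rows([
  {"dp":[-0.03,0,0],"turn":0,"gripper":-1},
  {"dp":[-0.03,0,-0.042],"turn":0,"gripper":-1},
  {"dp":[-0.03,0,-0.085],"turn":0,"gripper":-1},
  {"dp":[-0.03,0,-0.085],"turn":0,"gripper":-1},
  {"dp":[-0.03,0,-0.085],"turn":0,"gripper":-1},
  {"dp":[-0.015,0,-0.085],"turn":0,"gripper":-1},
  {"dp":[-0.007,0,-0.085],"turn":0,"gripper":-1},
  {"dp":[-0.004,0,-0.085],"turn":0,"gripper":-1},
  {"dp":[-0.004,0,-0.085],"turn":0,"gripper":-1},
])

```text
t: 9.0
eef_pos: [0.5711, 0.0956, 0.0707]
tcp_rot: [1.017, 1.323, -1.019]
contact_force: [1.0, 0.8, 0.5]
width: 0.0005
```

play_rows([
  {"dp":[0.001,0,0],"turn":0,"gripper":-1},
  {"dp":[0.003,0,0],"turn":0,"gripper":-1},
  {"dp":[0.003,0,0],"turn":0,"gripper":-1},
])

```text
t: 9.3
eef_pos: [0.5713, 0.0955, 0.0678]
tcp_rot: [1.017, 1.322, -1.019]
contact_force: [0.3, -0.7, 0.1]
width: 0.0006
```

play_rows([
  {"dp":[0.001,0,0],"turn":0,"gripper":-1},
  {"dp":[0.002,0,0],"turn":0,"gripper":-1},
  {"dp":[0.002,0,0],"turn":0,"gripper":-1},
])

```text
t: 9.6
eef_pos: [0.5713, 0.0956, 0.0658]
tcp_rot: [1.017, 1.322, -1.019]
contact_force: [0.6, 0.2, -0.5]
width: 0.0004
```

Lid a gives 3 mm with no measurable force, so it's the unlatched one. I'll push it along its arc.

play_rows([
  {"dp":[0.005,0.001,0],"turn":0,"gripper":-1},
  {"dp":[0.009,0.002,0],"turn":0,"gripper":-1},
  {"dp":[0.013,0.004,0],"turn":0,"gripper":-1},
  {"dp":[0.017,0.005,0],"turn":0,"gripper":-1},
  {"dp":[0.02,0.007,0],"turn":0,"gripper":-1},
  {"dp":[0.024,0.01,0],"turn":0,"gripper":-1},
  {"dp":[0.028,0.014,0],"turn":0,"gripper":-1},
  {"dp":[0.028,0.014,0],"turn":0,"gripper":-1},
])

```text
t: 10.4
eef_pos: [0.5848, 0.0992, 0.0369]
tcp_rot: [1.017, 1.323, -1.02]
contact_force: [-0.4, 0.3, 0.7]
width: 0.0004
```

```bash
python3 - <<'E'
from h import *
from rig import arm
look(arm,4); go(arm.observe(),(*D['a'],.06))
E
```

```text
d [(-10, None), (0, None), (10, None), (20, None), (30, None), (40, None), (55, None), (65, None), (75, None), (82, None)]
c [(-10, None), (0, None), (10, None), (20, None), (30, None), (40, None), (55, None), (65, None), (75, None), (82, None)]
b [(-10, 89.9), (0, 90.1), (10, 11.2), (20, 89.8), (30, 89.9), (40, 89.9), (55, 90.0), (65, 90.0), (75, 90.0), (82, 89.9)]
a [(-10, None), (0, 107.6), (10, 108.0), (20, 69.2), (30, 67.5), (40, 80.5), (55, 100.0), (65, 113.1), (75, 111.5), (82, 11.0)]
(228, np.float64(0.6058), np.float64(0.0745)) (230, np.float64(0.6039), np.float64(0.0716)) (232, np.float64(0.6026), np.float64(0.0702)) (234, np.float64(0.6011), np.float64(0.0686)) (236, np.float64(0.5991), np.float64(0.0656)) (238, np.float64(0.5977), np.float64(0.0641)) (240, np.float64(0.5957), np.float64(0.0612)) (242, np.float64(0.5935), np.float64(0.058)) (244, np.float64(0.5925), np.float64(0.058)) (246, np.float64(0.5926), np.float64(0.0608)) (248, np.float64(0.5926), np.float64(0.0634)) (250, np.float64(0.6544), np.float64(0.2208)) (252, np.float64(0.5928), np.float64(0.0684)) (254, np.float64(0.593), np.float64(0.0713)) (256, np.float64(0.5927), np.float64(0.0729)) (258, np.float64(0.5931), np.float64(0.0758)) (260, np.float64(0.5929), np.float64(0.0776))
eef [0.585  0.0993 0.0373] F [-0.17  0.4   0.54] yaw 0.2572 xdir [-0.003  0.001 -1.   ] dp [-0.0226 -0.0136 -0.0017]
```

View pics/wrist4.png

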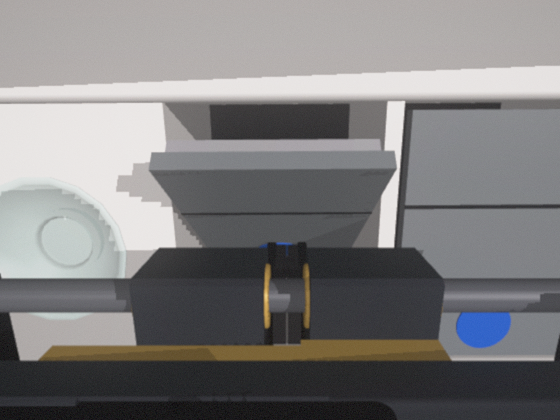

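Wrist view: lid a's far half is standing up (its edge is at row ~150), tilted about 0.92 rad. The dish at (65,240) hasn't moved. Pushing on toward the stop.

play_rows([
  {"dp":[0.003,0.002,0],"turn":0,"gripper":-1},
  {"dp":[0.005,0.004,0],"turn":0,"gripper":-1},
  {"dp":[0.006,0.006,0],"turn":0,"gripper":-1},
  {"dp":[0.006,0.007,0],"turn":0,"gripper":-1},
  {"dp":[0.006,0.007,0],"turn":0,"gripper":-1},
])

```text
t: 10.95
eef_pos: [0.5908, 0.1008, 0.0313]
tcp_rot: [1.016, 1.324, -1.021]
contact_force: [-6.6, -1.4, 6.9]
width: 0.0001
```

play_rows([
  {"dp":[0,0.001,0],"turn":0,"gripper":-1},
  {"dp":[0,0.002,0],"turn":0,"gripper":-1},
  {"dp":[0,0.002,0],"turn":0,"gripper":-1},
])

```text
t: 11.25
eef_pos: [0.5911, 0.1008, 0.0313]
tcp_rot: [1.013, 1.326, -1.024]
contact_force: [-11.3, -2.9, 8.8]
width: 0.0006
```

The force is climbing with no further motion, so it's at the stop. Checking the tilt.

```bash
cat >> h.py <<'E'
def tilt(c,q=D['a']):
    T=np.array(c["world_to_cam"]);R=T[:3,:3];t=T[:3,3]
    d=c["depth"];v,u=np.nonzero(d>0);z=d[v,u]
    P=(np.stack([(u-c["cx"])/c["fx"]*z,(v-c["cy"])/c["fy"]*z,z],1)-t)@R
    th=.262;e=P[:,:2]-np.array(q);sx=e@[np.cos(th),np.sin(th)];sy=e@[-np.sin(th),np.cos(th)]
    m=(abs(abs(sy)-.025)<.007)&(sx>.02)&(sx<.075)&(P[:,2]>.045)&(P[:,2]<.125)&(abs((P[:,2]-.09)-(sx-.05)*np.tan(1.05))<.012)
    l=cv2.fitLine(np.stack([sx[m],P[m,2]],1).astype(np.float32),cv2.DIST_HUBER,0,.01,.01).ravel();print("tilt",np.arctan2(abs(l[1]),abs(l[0])),m.sum(),l[2:])
E
python3 - <<'E'
from h import *
from rig import arm
look(arm,5);tilt(pickle.load(open('wrist4.pkl','rb')));tilt(pickle.load(open('wrist5.pkl','rb'))); go(arm.observe(),(*D['a'],.06))
E
```

```text
d [(-10, None), (0, None), (10, None), (20, None), (30, None), (40, None), (55, None), (65, None), (75, None), (82, None)]
c [(-10, None), (0, None), (10, None), (20, None), (30, None), (40, None), (55, None), (65, None), (75, None), (82, None)]
b [(-10, 89.9), (0, 90.1), (10, 89.9), (20, 123.6), (30, 89.9), (40, 89.9), (55, 90.0), (65, 90.0), (75, 90.0), (82, 89.7)]
a [(-10, None), (0, None), (10, 102.3), (20, 102.3), (30, 67.6), (40, 76.2), (55, 101.3), (65, 117.4), (75, 11.0), (82, 10.9)]
(228, np.float64(0.6248), np.float64(0.106)) (230, np.float64(0.6225), np.float64(0.1011)) (232, np.float64(0.62), np.float64(0.0959)) (234, np.float64(0.6173), np.float64(0.0903)) (236, np.float64(0.615), np.float64(0.0861)) (238, np.float64(0.6118), np.float64(0.0795)) (240, np.float64(0.6082), np.float64(0.0721)) (242, np.float64(0.6042), np.float64(0.064)) (244, np.float64(0.5998), np.float64(0.0548)) (246, np.float64(0.5985), np.float64(0.054)) (248, np.float64(0.5993), np.float64(0.0585)) (250, np.float64(0.5994), np.float64(0.0611)) (252, np.float64(0.5991), np.float64(0.0626)) (254, np.float64(0.5993), np.float64(0.0655)) (256, np.float64(0.599), np.float64(0.0669)) (258, np.float64(0.5992), np.float64(0.0695)) (260, np.float64(0.5993), np.float64(0.0718))
tilt 0.90916145 6288 [0.05272466 0.09655783]
tilt 1.0336566 5446 [0.05774996 0.10608247]
eef [0.591  0.1008 0.0313] F [-10.3   -2.37   8.58] yaw 0.2571 xdir [-0.009 -0.001 -1.   ] dp [-0.0285 -0.02   -0.0018]
```

```bash
cat >> h.py <<'E'
def colt(c,cols,zr=(.06,.114)):
    T=np.array(c["world_to_cam"]);R=T[:3,:3];t=T[:3,3]
    for u in cols:
        v=np.arange(150,246);z=c["depth"][v,u]
        P=(np.stack([(u-c["cx"])/c["fx"]*z,(v-c["cy"])/c["fy"]*z,z],1)-t)@R
        sx=(P[:,:2]-D['a'])@[np.cos(.262),np.sin(.262)]
        m=(P[:,2]>zr[0])&(P[:,2]<zr[1])&(sx>.02)&(sx<.07)
        if m.sum()<6: continue
        l=cv2.fitLine(np.stack([sx[m],P[m,2]],1).astype(np.float32),cv2.DIST_HUBER,0,.01,.01).ravel();print(u,m.sum(),round(float(np.arctan2(abs(l[1]),abs(l[0]))),3),end=' | ')
    print()
E
python3 - <<'E'
from h import *
for k in(4,5): colt(pickle.load(open(f'wrist{k}.pkl','rb')),(200,220,240,260,280,300,320,340,360))
E
```

```text
200 65 0.917 | 220 67 0.916 | 240 68 0.914 | 260 66 0.914 | 280 67 0.915 | 300 68 0.914 | 320 66 0.918 | 340 67 0.916 | 360 57 0.912 | 
200 20 1.107 | 220 19 1.105 | 240 19 1.107 | 260 19 1.108 | 280 19 1.108 | 300 19 1.104 | 320 19 1.108 | 340 19 1.106 | 360 18 1.106 |
```

View pics/wrist5.png

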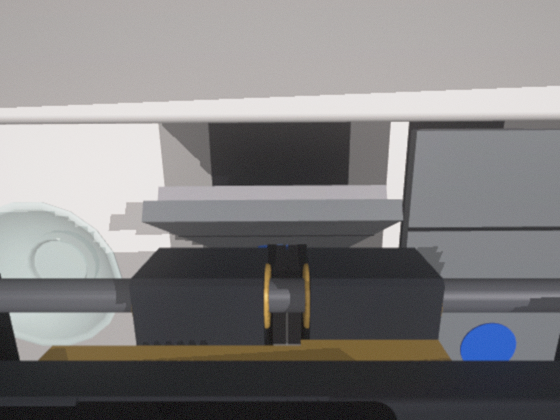

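The tilt is 1.106 rad, so the lid is at its stop. I'll back off toward the robot and then go straight up.

play_rows([
  {"dp":[0,-0.006,0],"turn":0,"gripper":-1},
  {"dp":[0,-0.012,0],"turn":0,"gripper":-1},
  {"dp":[-0.02,-0.014,0],"turn":0,"gripper":-1},
  {"dp":[-0.06,-0.014,0],"turn":0,"gripper":-1},
  {"dp":[-0.1,-0.014,0],"turn":0,"gripper":-1},
  {"dp":[-0.14,-0.03,0],"turn":0,"gripper":-1},
  {"dp":[-0.16,-0.08,0],"turn":0,"gripper":-1},
  {"dp":[-0.16,-0.1,0],"turn":0,"gripper":-1},
  {"dp":[-0.16,-0.1,0],"turn":0,"gripper":-1},
  {"dp":[-0.16,-0.1,0],"turn":0,"gripper":-1},
])

```text
t: 12.3
eef_pos: [0.4959, 0.0753, 0.1925]
tcp_rot: [1.014, 1.324, -1.024]
contact_force: [0.7, -0.6, 0.1]
width: -0.0
```

```bash
python3 - <<'E'
from h import *
from rig import arm
for n in("wrist","top","scene"):
    c=arm.camera(n); pickle.dump(c,open(f'{n}6.pkl','wb'));cv2.imwrite(f'pics/{n}6.png',c["image"][...,::-1])
c=pickle.load(open('wrist6.pkl','rb'));lidtilt(c)
T=np.array(c["world_to_cam"]);R=T[:3,:3];t=T[:3,3];d=c["depth"];v,u=np.nonzero(d>0);z=d[v,u]
P=(np.stack([(u-c["cx"])/c["fx"]*z,(v-c["cy"])/c["fy"]*z,z],1)-t)@R
e=P[:,:2]-D['a'];sx=e@[np.cos(.262),np.sin(.262)];sy=e@[-np.sin(.262),np.cos(.262)]
m=(abs(sy)<.03)&(sx>.02)&(sx<.064)&(P[:,2]>.06)&(P[:,2]<.114)
l=cv2.fitLine(np.stack([sx[m],P[m,2]],1).astype(np.float32),cv2.DIST_HUBER,0,.01,.01).ravel();print("tilt",np.arctan2(l[1],l[0]),m.sum())
go(arm.observe(),(.5,0,.2))
t=[cv2.imread(f'pics/{n}6.png') for n in("wrist","scene")]
cv2.imwrite('pics/m6.png',np.hstack([cv2.resize(x,(400,300)) for x in t]))
a,b=cv2.imread('pics/top0.png'),cv2.imread('pics/top6.png')
cv2.imwrite('pics/t6.png',np.hstack([cv2.resize(x[100:280,90:470],None,fx=1.05,fy=1.05) for x in(a,b)]))
E
```

```text
d [(-10, None), (0, None), (10, None), (20, None), (30, None), (40, None), (55, None), (65, None), (75, None), (82, None)]
c [(-10, 89.9), (0, 90.0), (10, 89.9), (20, 89.9), (30, 89.9), (40, 89.9), (55, 90.0), (65, 89.9), (75, 10.9), (82, 10.3)]
b [(-10, 89.9), (0, 90.0), (10, 89.9), (20, 89.9), (30, 89.9), (40, 89.9), (55, 89.9), (65, 89.9), (75, 11.1), (82, 11.0)]
a [(-10, 12.2), (0, 10.9), (10, 10.9), (20, 36.2), (30, 56.7), (40, 76.2), (55, 105.8), (65, None), (75, None), (82, None)]
tilt 1.1011697 4698
eef [0.4961 0.0759 0.1917] F [ 0.98 -0.4   0.1 ] yaw 0.2573 xdir [-0.009 -0.001 -1.   ] dp [-0.0082 -0.0156  0.0744]
```

View pics/m6.png

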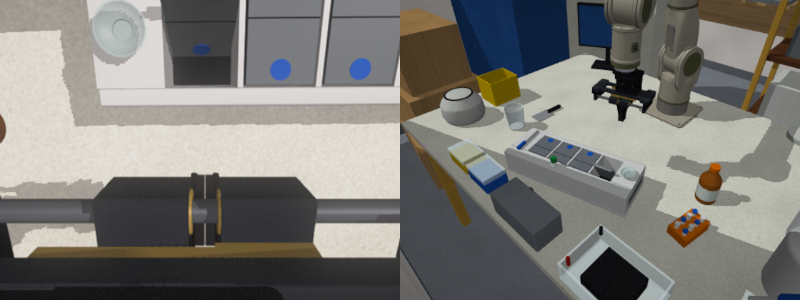

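View pics/t6.png

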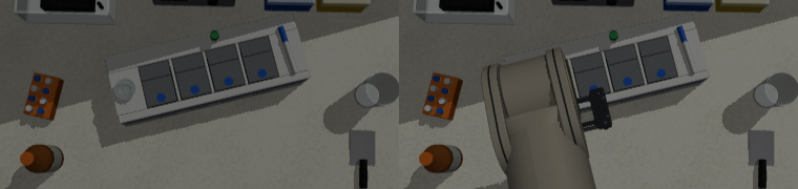

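Final views: lid a stands open with its dot sunk in the chamber at (200,48) in the wrist half. Lids b and c measure shut, and d looks shut in the scene view. The vial, marker, rack, bottle, beaker and spatula sit where they did in the top view. The wrist view shows the dish still standing at the left end.

```bash
python3 -c "
from rig import arm
print(arm.hand_in())"
```

```text
the job is handed in; nothing more can be done
None
```

Lid a (the left-most) was the unlatched one; I pushed it open to its stop, left it standing there, and handed the job in at about 12.5 s.

- **Finding it:** I pressed the blue dots in the order d, c, b, a. Lids d, c and b pushed back with 6–7 N after about 1 mm of give, so I took them as latched and pressed no harder. Lid a sank 3 mm with no measurable force.
- **Opening it:** I pushed lid a along its arc until the force rose to about 15 N with no more movement. It measured 1.106 rad then, and 1.101 rad after I had backed the arm off, so it stays open.
- **Other things:** In the last pictures lids b and c measured level, and d looked shut. The vial, marker, rack, bottle, beaker and spatula looked unmoved. The arm hid the dish in the last top view, but the wrist view shows it still standing at the left end.
- **Checks that disagreed:**
  - The fingertips sit about 20 mm behind the stated tool point (TCP), so my first presses on d touched nothing. I corrected for this from the wrist depth image.
  - One rough tilt fit gave 1.03 rad because its point filter was biased. The better fits gave 1.10–1.11 rad.
  - In the last wrist picture, a few depth points near the far edges of b and c read chamber-floor height (about 11 mm). I took these as stray readings at the picture's border, since the rest of both lids read level.

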